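Set and lock the noodle sheeter's roller gap

ROBOT

A 6-joint arm with a two-finger parallel gripper is mounted at the origin on the work surface. World frame = base frame: x ahead of the robot, y to its left, z up, the work surface at z = 0. Lengths are in m, angles in rad, forces in N, time in s.
With the tool pointing down it reaches from about 0.375 to 0.825 m from the base axis. Payload 5.5 kg.
Tool frame: the origin (TCP) lies on the centre line of the jaws, within the pads' length; the fingertips stand 25 mm ahead of it and the grasp point (between the pads) lies 6 mm ahead of it (env.tip_reach is the distance from the TCP to the fingertips, in m); z points along the fingers, y is the line along which they close (so a half turn about z gives the same grasp; the last joint's range is limited). The gripper opens to 85 mm and grips with 20 to 120 N. Pads are 22 mm wide; open, the fingers measure 114 mm over their backs; the gripper's body (76 mm by 85 mm) begins 54 mm behind the grasp point. The pads swing forward as they close: fully open they stand 13 mm farther back than shut.
Start: joints at [-1.302, 0.314, -0.047, 1.21, 0, 1.571], TCP at [0.159, -0.578, 0.256] pointing down, gripper open.
Joint ranges: [-2.67, 2.67], [-0.69, 1.73], [-1.03, 1.25], [-2.08, 2.16], [-1.42, 1.45], [-3.14, 3.14]. Speed limits (rad/s): [2.39, 2.39, 3.01, 3.14, 3.14, 3.14].

INTERFACE

Orientations are given as a unit quaternion [x, y, z, w].
In Python, from plant import env, optics gives the robot as it stands.
- The arm moves only by the tool move_arm, never from a script. Its argument "deltas" is a list of rows, each an object with "delta_pos": the shift along the world's x, y, z in cm, a list of three; "rot": the turn, a rotation vector about the world's x, y, z in rad, a list of three. In form: [{"delta_pos": [dx, dy, dz], "rot": [wx, wy, wz]}, ...]. A call has 1 to 5 rows; each row shifts and turns the commanded pose from where the row before left it; what a row does not reach is not made up. A row lasts 1/10 s, in which the tool goes at most 50 mm and 8.59 degrees, less where a joint would pass 70% of its speed; a pose out of reach is approached as far as the arm can. A call with a gripper value outside its range is refused whole. "hand" is the opening, from 0 (shut) to 1 (fully open), set as the call begins (left out, the last holds). The fingers move at their own pace and stop on an object; "grip_force" is the grip in N (left out, the last holds). Time passes only in rows, so rows that do not move let the fingers close. It gives the time, the measured TCP pose, the force, the opening and the grip force at its end, in the units of the state.
- env.get_obs(): the state, without advancing time (a new reading comes with each control period).
- optics.get_image(name): name is "scene" or "top"; returns a dict with "img" (400x640x3 uint8, blue, green, red), "intrinsics" (3x3 intrinsics, pixels), "position" and "rotation" of the camera in the world. Camera axes: x right, y down, z forward; pixel columns grow to the right and rows downward; lengths in m; the calibration is good to about 2 mm. A picture is of the moment at which its call begins. There is no depth.
- env.job_done(): hands the job in; it is judged then, once.
The state is a dict: "t": time; "joint_pos": joint angles; "dq": joint speeds; "effort": joint torques, N m; "tool_pos": TCP position; "orientation": TCP orientation; "force": force on the tool from outside, world axes, zero at the start; "moment": the same for the moment, N m; "gripper_width": opening from 0.0 (shut) to 1.0 (fully open); "grip_force": force on a finger pad.
Only numpy, scipy, OpenCV 4.12 (cv2) and the standard library are available. Lean on these libraries where they do the work, as an engineer would, in place of code of your own. Each camera call takes 0.05 s, during which the arm holds its last target. There are 200 camera calls.

TASK

Set the noodle sheeter for the next batch: turn the thickness knob on its sloping panel until the knob's pointer lines up with the raised index tab, and let go of it. Then press the sprung lock lever beside it down until it snaps over and stays down by itself. Do not shift the index tab, and leave the pot, the shaker and the dough scraper where they are.

Things in the scene. Friction and masses are not known exactly. Their poses are not given: they have to be found in the camera images.
- sheeter: White and steel bench noodle sheeter, 270 x 310 x 145 mm high, fixed. Origin on the worktop, 25 mm in front of its base plate's middle; x to its rear (two rollers), y to its left, z up. Seen from the robot: sloping panel with the knob in front on the left half, lock lever on the right. The panel (140 x 160 mm) rises to the rear at 30 degrees; its normal leans 30 degrees from vertical to the front.
- knob_grip (a point): Grip point of the black pointer knob: on its axis, 36 mm above the panel. The grip is a bar 68 mm long, 18 mm wide, from 12 to 46 mm above the panel, on a round skirt of 72 mm diameter. z: out of the panel along the axis; x: along the bar towards the pointer, a small bright blade at one end, low down; on the bar's top a bright line runs from the middle to the pointer end.
- thickness_knob: The whole knob; origin on its axis at the panel's face, axes as for knob_grip. It turns 1.6 rad either way from pointing straight up the slope, with light friction, and stays where it is left.
- pointer_tip (a point): Point on the pointer's line, 50 mm from the knob's axis and 12 mm above the panel; turns with the knob. It meets tab_mark when the knob is set.
- tab_mark (a point): Inner top edge of the index tab, a 14 x 10 mm aluminium block 12 mm high on the panel, just outside the pointer's sweep, 51 to 65 mm from the knob's axis. Origin 50 mm from the axis, 12 mm above the panel; x: radially outward, z: out of the panel. Set anew each time, clockwise of the pointer by 0.45 to 1.5 rad; stiff, must not be shifted.
- lock_lever (a joint): Angle of the lock lever (rad): 0 raised (0.6 rad above level), 0.6 fully down and level. A spring (about 8 N at the pad) pushes it back up until about 0.42; past that it snaps down by itself and stays.
- lever_pad (a point): Middle of the top of the lever's black pad (50 mm long, 36 wide, 14 thick) at its free end, nearest the robot. x: along the lever from pad to pivot, z: out of the pad's top. The pivot (level, along the sheeter's y) lies 120 mm along x from here and 7 mm below; in the sheeter's frame at x 55, y -100, z 115 mm.
- pot: Open aluminium pot, 160 mm across, 90 mm high, origin under its middle. Leave it alone.
- shaker: Steel flour shaker, 68 mm diameter, 130 mm high, origin under its middle. Leave it alone.
- scraper: Dough scraper lying flat, steel blade with a wooden grip, 100 x 150 mm, 24 mm high. Leave it alone.

How it is judged:
On the way, in this order (a step that is already met when the one before it is completed fails the run):
1. the pointer is set to the index tab and the knob let go, with the lock lever still up (distance between pointer_tip and tab_mark below 0.005 m and contact force between the fingers and thickness_knob below 0.3 N and value of joint lock_lever below 0.2 rad), for 0.2 s.
2. the lock lever is snapped down (value of joint lock_lever above 0.54 rad), for 0.1 s.
At the end, for the whole second after the job is handed in: The pointer's 50 mm point is within 5 mm of the tab's mark (about 0.1 rad), the lock lever stays down by itself (over 0.54 rad), the index tab has moved less than 4 mm, and the pot, shaker and scraper less than 30 mm (distance between pointer_tip and tab_mark below 0.005 m and value of joint lock_lever above 0.54 rad and distance of tab_mark from where it was at the start of the episode below 0.004 m and distance of each of pot, shaker, scraper from where it was at the start of the episode below 0.03 m); the robot touches nothing.
It fails at once if the index tab is shifted by more than 4 mm (distance of tab_mark from where it was at the start of the episode above 0.004 m).
It fails at once if the pot, shaker or scraper is shifted by more than 30 mm (distance of any of pot, shaker, scraper from where it was at the start of the episode above 0.03 m).
It also fails if it takes over 56 s, if anything falls off the work surface, if the arm or the gripper's body presses on something with over 40 N, if the wrist force passes 120 N, or if a joint passes its speed limit or range.

## Working session

There is one attempt and no reset: what is moved stays moved. The work goes in short steps, Python scripts to look and compute and a tool call to move; the robot and the scene stay as the last step left them, time stands still between calls to the robot, and variables do not carry over. Pictures are saved under pics/ and viewed, at most 10 in all, crops included, and the job is handed in when it is done.

Besides the shell and the picture viewer there is one more tool, called as name(argument=value, ...) on one line, values as JSON. move_arm: Moves the arm, as the interface text tells. Its arguments: {"type":"object","properties":{"deltas":{"type":"array","items":{"type":"object","properties":{"delta_pos":{"type":"array","items":{"type":"number"}},"rot":{"type":"array","items":{"type":"number"}}}}},"hand":{"type":"number"},"grip_force":{"type":"number"}},"required":["deltas"]}

```bash
mkdir -p pics; python3 - <<'E'
from plant import env, optics
import cv2,pickle
for n in("scene","top"):
    d=optics.get_image(n);cv2.imwrite(f"pics/{n}0.png",d["img"]);pickle.dump(d,open(f"{n}0.pkl","wb"))
    print(n,d["intrinsics"],d["position"],d["rotation"])
o=env.get_obs();print(o["t"],o["tool_pos"],o["orientation"],o["gripper_width"],env.tip_reach)
E
```

```text
scene [[489.24282016   0.         320.64589038]
 [  0.         489.24282016 195.40646573]
 [  0.           0.           1.        ]] [ 1.30569269 -0.04287576  1.20790935] [ 0.68193363  0.6553062  -0.22259523 -0.23662561]
top [[520.44847885   0.         323.88063623]
 [  0.         520.44847885 201.63157689]
 [  0.           0.           1.        ]] [0.39418576 0.01471444 1.66056573] [ 0.70781828 -0.70597609  0.01834476 -0.01595347]
0.1 [ 0.1592254  -0.57799047  0.25550617] [ 9.90983371e-01  1.33982607e-01 -9.86066335e-05 -7.81312941e-04] 1.0010379810894892 0.025
```

View pics/scene0.png

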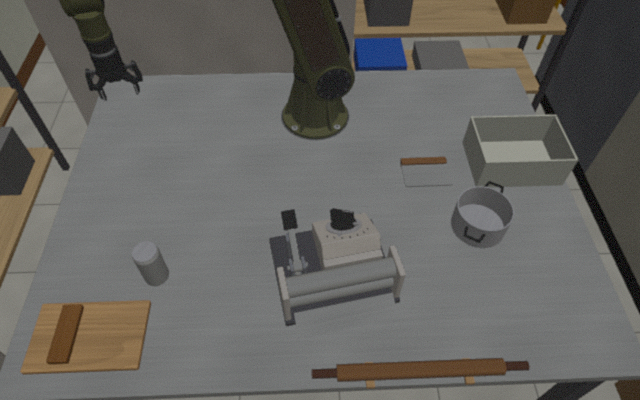

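View pics/top0.png

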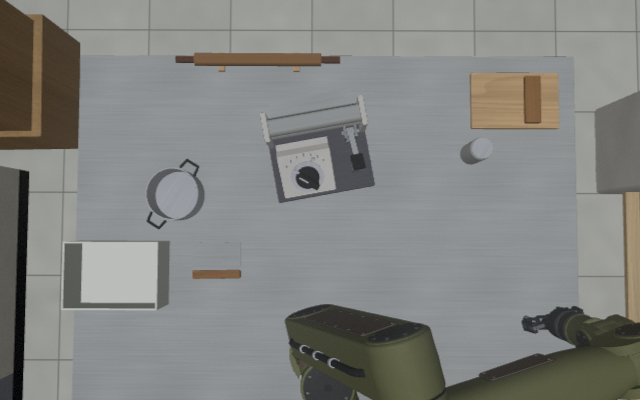

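```bash
python3 - <<'E'
import cv2
a=cv2.imread("pics/top0.png")[90:210,255:385];cv2.imwrite("pics/t1.png",cv2.resize(a,None,fx=5,fy=5,interpolation=2))
a=cv2.imread("pics/scene0.png")[200:320,265:410];cv2.imwrite("pics/s1.png",cv2.resize(a,None,fx=5,fy=5,interpolation=2))
E
```

```text
(no output)
```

View pics/t1.png

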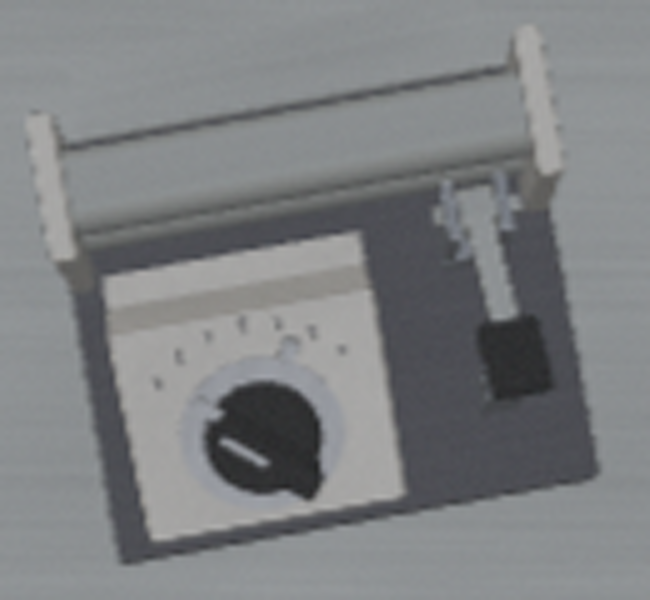

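View pics/s1.png

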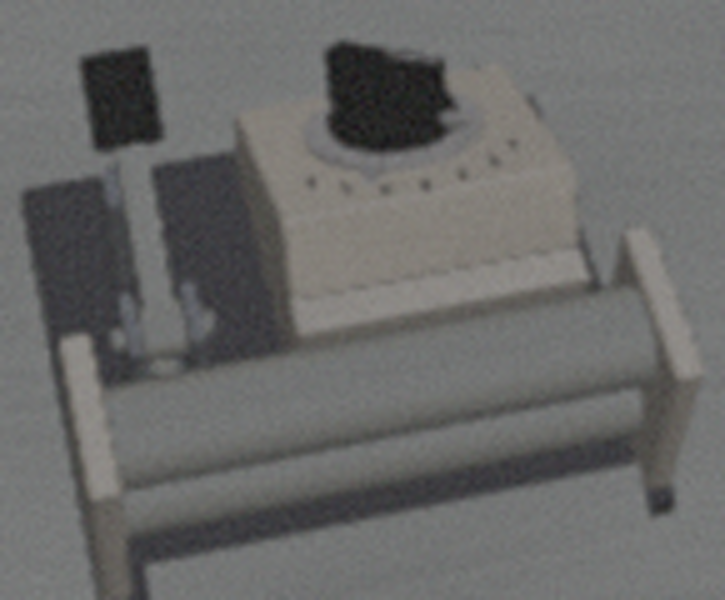

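Top crop: pointer blade at (210,408), white line from (268,465) to (222,440), tab at (290,345), dial-disc centre at about (262,431), base front corners (122,563) and (598,475). Scene crop: pad corners (80,58), (148,46), (162,138), (95,150); tab at about (372,168), blade at about (455,118). Next I fit all the points together.

```bash
cat > fit.py <<'E'
import numpy as np,pickle
from scipy.spatial.transform import Rotation as R
from scipy.optimize import least_squares
C={n:pickle.load(open(n+"0.pkl","rb")) for n in("scene","top")}
def proj(n,P):
    d=C[n];q=R.from_quat(d["rotation"]).inv().apply(np.atleast_2d(P)-d["position"])
    return (q@d["intrinsics"].T)[:,:2]/q[:,2:]
off={"top":(255,90),"scene":(265,200)}
Rp=R.from_euler("y",-30,degrees=True) # panel x up slope
def model(p):
    x,y,yaw,px,py,pz,ang,tab,t,ku=p
    Rs=R.from_euler("z",yaw);S=lambda v:Rs.apply(v)+[x,y,0]
    K=np.array([px,py,pz])
    pan=lambda u,v,w:S(K+Rp.apply([u,v,w]))
    pol=lambda r,a,w:pan(r*np.cos(a),r*np.sin(a),w)
    Rl=R.from_euler("y",.6); pc=np.array([.055,-.1,.115])-Rl.apply([.12,0,-.007])
    pad=lambda a,b:S(pc+Rl.apply([a,b,0]))
    return S,pan,pol,pad,ang,tab,t,ku
def obs(p):
    S,pan,pol,pad,ang,tab,t,ku=model(p)
    return [("top",S([-.11,.155,t]),122,563),("top",S([-.11,-.155,t]),598,475),
    ("scene",pad(-.025,-.018),80,58),("scene",pad(-.025,.018),148,46),("scene",pad(.025,.018),162,138),("scene",pad(.025,-.018),95,150),
    ("top",pad(.025,.018),478,322),("top",pad(.025,-.018),540,315),
    ("top",pan(ku+.07,.08,0),110,333),("top",pan(ku+.07,-.08,0),372,287),
    ("top",pan(ku-.07,.08,0),150,541),("top",pan(ku-.07,-.08,0),405,494),
    ("scene",pan(ku+.07,-.08,0),288,222),("scene",pan(ku+.07,.08,0),578,182),("scene",pan(ku-.07,-.08,0),235,115),("scene",pan(ku-.07,.08,0),495,68),
    ("top",pan(0,0,.003),262,431),
    ("top",pol(0,0,.046),268,465),("top",pol(.033,ang,.046),222,440),("top",pol(.048,ang,.010),210,406),("top",pol(-.034,ang,.046),320,492),
    ("scene",pol(.046,ang,.010),455,118),
    ("top",pol(.058,tab,.012),290,345),("scene",pol(.058,tab,.012),372,168)]
def res(p):
    return np.concatenate([proj(n,P)[0]-((np.array([u,v])+.5)/5-.5+off[n]) for n,P,u,v in obs(p)])
p0=[.66,.04,.18,-.03,.06,.08,1,-.6,.01,0]
s=least_squares(res,p0,loss="soft_l1",x_scale=[.1,.1,.1,.1,.1,.1,.3,.3,.01,.01])
p=s.x
if __name__=="__main__":
    print(p.round(4));print(np.c_[res(p).reshape(-1,2)].round(1).tolist())
    S,pan,pol,pad,ang,tab,*_=model(p)
    print("delta cw",ang-tab,"knobgrip",pan(0,0,.036),"tip",pol(.05,ang,.012),"tab",pol(.05,tab,.012),"pad",pad(0,0))
    Rw=R.from_euler("z",p[2])*Rp;print("n",Rw.apply([0,0,1]),"bar",Rw.apply([np.cos(ang),np.sin(ang),0]))
E
python3 fit.py
```

```text
[ 0.608   0.0189  0.1783 -0.0526  0.0503  0.0906  0.854  -0.4123  0.0047
  0.0117]
[[0.1, 0.0], [0.6, 0.7], [-0.3, -0.5], [-0.0, -0.5], [0.6, 0.4], [0.1, 0.5], [-0.1, 0.0], [-0.1, -0.7], [-0.3, -0.1], [0.7, -0.3], [0.5, -0.0], [0.6, 0.3], [-1.4, 1.1], [-0.1, -2.0], [-0.3, 0.3], [1.8, -0.1], [0.6, 0.8], [0.3, -0.0], [-0.0, -0.2], [-2.5, -0.6], [-0.3, -0.2], [2.5, 2.3], [0.0, 1.8], [0.2, -0.9]]
delta cw 1.2663708399347002 knobgrip [0.52957746 0.05590114 0.12182551] tip [0.56269749 0.10017354 0.11746452] tab [0.58398404 0.04534514 0.1239456 ] pad [ 0.58628131 -0.08662812  0.18853445]
n [-0.49207432 -0.08867277  0.8660254 ] bar [0.426205   0.84288502 0.32847244]
```

```bash
python3 - <<'E'
import cv2,numpy as np
from fit import *
S,pan,pol,pad,ang,tab,*_=model(p);out=[]
for n,(c,r) in {"top":(288,154),"scene":(325,203)}.items():
    a=C[n]["img"][r:r+40,c:c+40].astype(float);a=np.clip((a-20)*1.6,0,255).astype(np.uint8)
    a=cv2.resize(a,None,fx=10,fy=10,interpolation=cv2.INTER_CUBIC)
    th=np.linspace(0,6.28,60)
    def put(P,col):
        for q in proj(n,P): cv2.circle(a,tuple(int(v) for v in (q-[c,r]+.5)*10),1,col,-1)
    put(np.array([pol(.036,t,.012) for t in th]),(0,255,0));put(np.array([pol(.05,t,0) for t in th]),(255,255,0))
    for da in(-.005,.005):
        for rr in np.linspace(.051,.065,6): put(pan(rr*np.cos(tab)-da*np.sin(tab),rr*np.sin(tab)+da*np.cos(tab),.012),(0,0,255))
    put(np.array([pol(rr,ang,.046) for rr in np.linspace(-.034,.034,12)]),(255,0,255));put(pol(.05,ang,.012),(0,0,255))
    out.append(a)
cv2.imwrite("pics/ov.png",np.hstack(out))
E
```

```text
(no output)
```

View pics/ov.png

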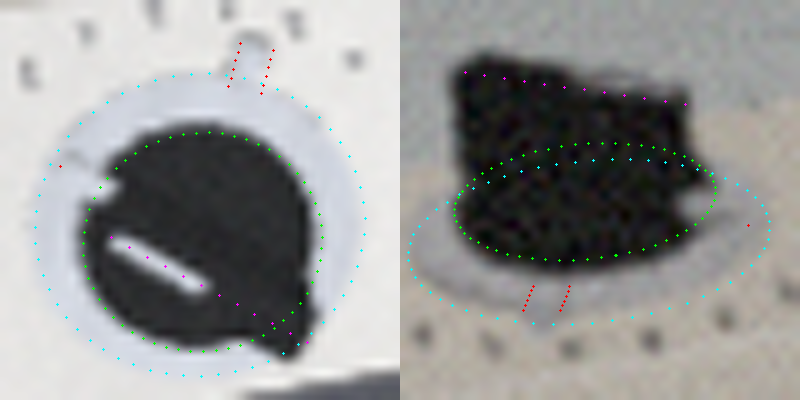

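```bash
python3 - <<'E'
s=open("fit.py").read()
s=s.replace('("top",pan(0,0,.003),262,431)','("top",pan(0,0,.012),263,437.5),("scene",pan(0,0,.012),391.5,119.5),("top",pan(0,0,.003),262,431)')
s=s.replace('("top",pol(.048,ang,.010),210,406)','("top",pol(.05,ang,.012),197.5,399.5)').replace('    ("scene",pol(.046,ang,.010),455,118),\n','')
s=s.replace('("top",pol(.058,tab,.012),290,345)','("top",pol(.065,tab,.012),292.5,337.5)')
open("fit.py","w").write(s)
E
python3 fit.py
```

```text
[ 0.6081  0.0189  0.1773 -0.0514  0.0508  0.0895  0.8341 -0.4223  0.0041
  0.01  ]
[[0.0, -0.0], [0.6, 0.7], [-0.3, -0.5], [-0.0, -0.5], [0.6, 0.4], [0.1, 0.5], [-0.1, 0.0], [-0.1, -0.7], [-0.3, 0.0], [0.5, -0.1], [0.3, 0.0], [0.5, 0.4], [-1.3, 1.5], [0.0, -1.6], [-0.1, 0.6], [2.0, 0.3], [0.4, 0.4], [0.4, -0.3], [0.4, 0.4], [0.1, -0.4], [-0.2, -0.8], [-0.6, -0.0], [-0.7, -0.4], [0.1, 0.8], [0.2, -0.2]]
delta cw 1.2564152863564881 knobgrip [0.53084425 0.05664212 0.12063514] tip [0.56476054 0.10034316 0.11664709] tab [0.58514824 0.04555155 0.12265384] pad [ 0.58625562 -0.08663852  0.18853445]
n [-0.49216117 -0.08818946  0.8660254 ] bar [0.44208839 0.83168987 0.33593128]
```

move_arm(deltas=[{"delta_pos": [2.2, 4, 0.6], "rot": [0, 0, 0]}, {"delta_pos": [2.2, 4, 0.6], "rot": [0, 0, 0]}, {"delta_pos": [2.2, 4, 0.6], "rot": [0, 0, 0]}, {"delta_pos": [2.2, 4, 0.6], "rot": [0, 0, 0]}, {"delta_pos": [2.2, 4, 0.6], "rot": [0, 0, 0]}], hand=1)

```text
t: 0.6
tool_pos: [0.2697, -0.3766, 0.2862]
orientation: [0.991, 0.134, -0.0, -0.0]
force: [1.3, -0.3, -0.3]
gripper_width: 1.004
grip_force: 0.0
```

```bash
cat > goal.py <<'E'
import sys,numpy as np
from fit import *
from plant import env
S,pan,pol,pad,ang,tab,*_=model(p)
Rw=(R.from_euler("z",p[2])*Rp)
def tool(a,flip): # tool frame: z=-n, x along bar (or opposite)
    n=Rw.apply([0,0,1]);b=Rw.apply([np.cos(a),np.sin(a),0])*(-1 if flip else 1)
    return R.from_matrix(np.c_[b,np.cross(-n,b),-n])
def show(goal=None,Rg=None):
    o=env.get_obs();q=R.from_quat(o["orientation"])
    print("t",round(o["t"],2),"pos",o["tool_pos"].round(4),"q",o["joint_pos"].round(3),"F",o["force"].round(1),"w",round(o["gripper_width"],3),"grip",round(o["grip_force"],1))
    if goal is not None: print("dpos cm",((goal-o["tool_pos"])*100).round(2))
    if Rg is not None: print("rot",(Rg*q.inv()).as_rotvec().round(3))
E
python3 - <<'E'
from goal import *
g=pan(0,0,.039+.006+.08)
for f in(0,1): show(g,tool(ang,f))
E
```

```text
t 0.6 pos [ 0.2697 -0.3766  0.2862] q [-0.95   0.045 -0.304  1.222  0.     1.924] F [ 1.3 -0.3 -0.3] w 1.004 grip 0.0
dpos cm [21.74 42.54 -8.85]
rot [-0.104 -0.526  0.726]
t 0.6 pos [ 0.2697 -0.3766  0.2862] q [-0.95   0.045 -0.304  1.222  0.     1.924] F [ 1.3 -0.3 -0.3] w 1.004 grip 0.0
dpos cm [21.74 42.54 -8.85]
rot [ 0.657 -0.129 -2.33 ]
```

```bash
python3 - <<'E'
from goal import *
n=Rw.apply([0,0,1]);ax=np.cross([0,0,-1],-n);T=R.from_rotvec(ax/np.linalg.norm(ax)*np.arcsin(np.linalg.norm(ax)))
q=R.from_quat(env.get_obs()["orientation"])
th=(T.inv()*tool(ang,1)*q.inv()).as_rotvec();print("rz",th, th[2]+2*np.pi,"tilt",T.as_rotvec())
E
```

```text
rz [-4.19998658e-04  5.50960641e-04 -2.39843095e+00] 3.884754355071992 tilt [ 0.09235179 -0.51538997  0.        ]
```

move_arm(deltas=[{"delta_pos": [2.0, 4, 0.4], "rot": [0, 0, 0.14]}, {"delta_pos": [2.0, 4, 0.4], "rot": [0, 0, 0.14]}, {"delta_pos": [2.0, 4, 0.4], "rot": [0, 0, 0.14]}, {"delta_pos": [2.0, 4, 0.4], "rot": [0, 0, 0.14]}, {"delta_pos": [2.0, 4, 0.4], "rot": [0, 0, 0.14]}])

```text
t: 1.1
tool_pos: [0.3696, -0.1767, 0.3064]
orientation: [0.884, 0.468, 0.0, 0.0]
force: [0.3, 0.0, -0.6]
gripper_width: 1.003
grip_force: 0.0
```

move_arm(deltas=[{"delta_pos": [2.0, 4, 0], "rot": [0, 0, 0.14]}, {"delta_pos": [2.0, 4, 0], "rot": [0, 0, 0.14]}, {"delta_pos": [2.0, 4, 0], "rot": [0, 0, 0.14]}, {"delta_pos": [2.0, 4, 0], "rot": [0, 0, 0.14]}, {"delta_pos": [2.0, 4, 0], "rot": [0, 0, 0.14]}])

```text
t: 1.6
tool_pos: [0.4696, 0.0234, 0.3061]
orientation: [0.669, 0.743, -0.0, 0.0]
force: [0.5, -0.7, 0.6]
gripper_width: 0.998
grip_force: 0.0
```

move_arm(deltas=[{"delta_pos": [0, 0, 0], "rot": [0, 0, 0.145]}, {"delta_pos": [0, 0, 0], "rot": [0, 0, 0.145]}, {"delta_pos": [0, 0, 0], "rot": [0, 0, 0.145]}, {"delta_pos": [0, 0, 0], "rot": [0, 0, 0.145]}, {"delta_pos": [0, 0, 0], "rot": [0, 0, 0.145]}])

```text
t: 2.1
tool_pos: [0.4691, 0.0217, 0.3059]
orientation: [0.362, 0.932, -0.0, -0.0]
force: [-0.5, 0.2, -0.5]
gripper_width: 0.999
grip_force: 0.0
```

move_arm(deltas=[{"delta_pos": [0, 0, 0], "rot": [0, 0, 0.145]}, {"delta_pos": [0, 0, 0], "rot": [0, 0, 0.145]}, {"delta_pos": [0, 0, 0], "rot": [0, 0, 0.145]}, {"delta_pos": [0, 0, 0], "rot": [0, 0, 0.145]}, {"delta_pos": [0, 0, 0], "rot": [0, 0, 0.145]}])

```text
t: 2.6
tool_pos: [0.469, 0.0215, 0.3059]
orientation: [0.008, 1.0, -0.0, -0.0]
force: [-0.1, 0.7, -0.1]
gripper_width: 1.001
grip_force: 0.0
```

```bash
python3 - <<'E'
from goal import *
show(pan(0,0,.125),tool(ang,1))
E
```

```text
t 2.6 pos [0.469  0.0215 0.3059] q [ 0.046  0.051 -0.253  1.267 -0.     0.063] F [-0.1  0.7 -0.1] w 1.001 grip 0.0
dpos cm [  1.8    2.73 -10.82]
rot [-0.18  -0.517  1.004]
```

move_arm(deltas=[{"delta_pos": [0.3, 0.5, 0], "rot": [0, 0, 0.148]}, {"delta_pos": [0.3, 0.5, 0], "rot": [0, 0, 0.148]}, {"delta_pos": [0.3, 0.5, 0], "rot": [0, 0, 0.148]}, {"delta_pos": [0.3, 0.5, 0], "rot": [0, 0, 0.148]}, {"delta_pos": [0.3, 0.5, 0], "rot": [0, 0, 0.148]}])

```text
t: 3.1
tool_pos: [0.4842, 0.0467, 0.3059]
orientation: [-0.354, 0.935, 0.0, -0.0]
force: [0.6, -0.6, 1.0]
gripper_width: 1.001
grip_force: 0.0
```

move_arm(deltas=[{"delta_pos": [0.3, 0.2, 0], "rot": [0, 0, 0.148]}, {"delta_pos": [0, 0, 0], "rot": [0, 0, 0.147]}, {"delta_pos": [0, 0, 0], "rot": [0.023, -0.129, 0]}, {"delta_pos": [0, 0, 0], "rot": [0.023, -0.129, 0]}, {"delta_pos": [0, 0, 0], "rot": [0.023, -0.129, 0]}])

```text
t: 3.6
tool_pos: [0.4877, 0.0487, 0.3062]
orientation: [-0.475, 0.857, -0.064, 0.187]
force: [-0.0, 0.5, 0.4]
gripper_width: 0.999
grip_force: 0.0
```

move_arm(deltas=[{"delta_pos": [0, 0, 0], "rot": [0.023, -0.129, 0]}, {"delta_pos": [0, 0, -3], "rot": [0, 0, 0]}, {"delta_pos": [0, 0, -3], "rot": [0, 0, 0]}, {"delta_pos": [0, 0, -3], "rot": [0, 0, 0]}, {"delta_pos": [0, 0, 0], "rot": [0, 0, 0]}])

```text
t: 4.1
tool_pos: [0.4834, 0.0482, 0.2112]
orientation: [-0.469, 0.846, -0.082, 0.241]
force: [-0.5, -0.3, -0.1]
gripper_width: 1.002
grip_force: 0.0
```

```bash
python3 - <<'E'
from goal import *
show(pan(0,0,.125),tool(ang,1))
show(pan(0,0,.046),tool(ang,1))
E
```

```text
t 4.1 pos [0.4834 0.0482 0.2112] q [ 0.064 -0.256 -0.878  0.436  0.056 -0.933] F [-0.5 -0.3 -0.1] w 1.002 grip 0.0
dpos cm [ 0.36  0.05 -1.35]
rot [ 0.001 -0.008 -0.001]
t 4.1 pos [0.4834 0.0482 0.2112] q [ 0.064 -0.256 -0.878  0.436  0.056 -0.933] F [-0.5 -0.3 -0.1] w 1.002 grip 0.0
dpos cm [ 4.25  0.75 -8.19]
rot [ 0.001 -0.008 -0.001]
```

move_arm(deltas=[{"delta_pos": [0.36, 0.05, -1.35], "rot": [0, -0.008, 0]}, {"delta_pos": [0.97, 0.17, -1.71], "rot": [0, 0, 0]}, {"delta_pos": [0.97, 0.17, -1.71], "rot": [0, 0, 0]}, {"delta_pos": [0.49, 0.09, -0.85], "rot": [0, 0, 0]}, {"delta_pos": [0, 0, 0], "rot": [0, 0, 0]}])

```text
t: 4.6
tool_pos: [0.5154, 0.0535, 0.1597]
orientation: [-0.468, 0.844, -0.085, 0.248]
force: [-0.3, -0.2, -0.6]
gripper_width: 0.999
grip_force: 0.0
```

```bash
python3 - <<'E'
from goal import *
from plant import optics
import cv2
show(pan(0,0,.046),tool(ang,1))
o=[]
for n,(c,r) in {"top":(275,135),"scene":(310,170)}.items():
    a=optics.get_image(n)["img"][r:r+65,c:c+65];o.append(cv2.resize(a,(400,400),interpolation=cv2.INTER_CUBIC))
cv2.imwrite("pics/g1.png",cv2.convertScaleAbs(np.hstack(o),alpha=1.5))
E
```

```text
t 4.6 pos [0.5154 0.0535 0.1597] q [ 0.073 -0.125 -0.923  0.245  0.051 -0.926] F [-0.3 -0.2 -0.6] w 0.999 grip 0.0
dpos cm [ 1.05  0.23 -3.04]
rot [ 0.001  0.007 -0.001]
```

View pics/g1.png

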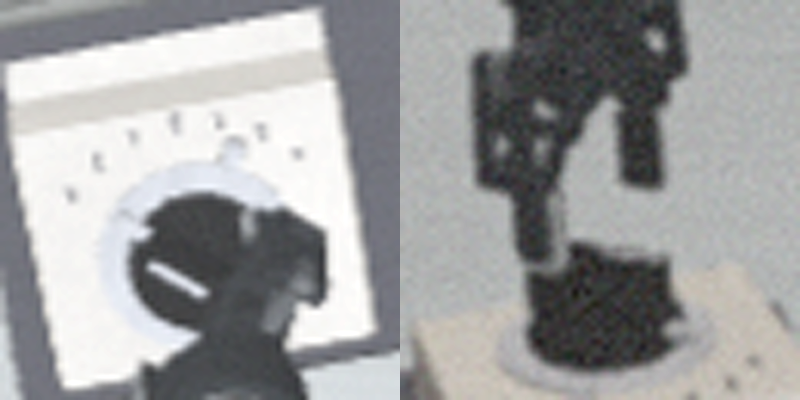

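move_arm(deltas=[{"delta_pos": [-0.5, -0.05, -0.3], "rot": [0, 0.007, 0]}, {"delta_pos": [0.52, 0.09, -0.92], "rot": [0, 0, 0]}, {"delta_pos": [0.52, 0.09, -0.92], "rot": [0, 0, 0]}, {"delta_pos": [0, 0, 0], "rot": [0, 0, 0]}])

```text
t: 5.1
tool_pos: [0.5203, 0.0546, 0.1379]
orientation: [-0.468, 0.845, -0.084, 0.245]
force: [0.4, -0.4, -0.0]
gripper_width: 1.002
grip_force: 0.0
```

```bash
python3 - <<'E'
from goal import *
show(pan(0,0,.046),tool(ang,1))
E
```

```text
t 5.1 pos [0.5203 0.0546 0.1379] q [ 0.075 -0.076 -0.939  0.186  0.051 -0.924] F [ 0.4 -0.4 -0. ] w 1.002 grip 0.0
dpos cm [ 0.56  0.12 -0.86]
rot [ 0.001  0.    -0.001]
```

move_arm(deltas=[{"delta_pos": [0.4, 0.1, -0.6], "rot": [0, 0, 0]}, {"delta_pos": [0, 0, 0], "rot": [0, 0, 0]}])

```text
t: 5.3
tool_pos: [0.5247, 0.0557, 0.1322]
orientation: [-0.468, 0.845, -0.084, 0.245]
force: [-0.6, -0.2, 0.4]
gripper_width: 1.0
grip_force: 0.0
```

move_arm(deltas=[{"delta_pos": [0, 0, 0], "rot": [0, 0, 0]}, {"delta_pos": [0, 0, 0], "rot": [0, 0, 0]}, {"delta_pos": [0, 0, 0], "rot": [0, 0, 0]}, {"delta_pos": [0, 0, 0], "rot": [0, 0, 0]}, {"delta_pos": [0, 0, 0], "rot": [0, 0, 0]}], hand=0, grip_force=25)

```text
t: 5.8
tool_pos: [0.525, 0.0553, 0.1332]
orientation: [-0.468, 0.845, -0.085, 0.246]
force: [-2.5, -1.8, 4.3]
gripper_width: 0.2
grip_force: 28.7
```

move_arm(deltas=[{"delta_pos": [0, 0, 0], "rot": [0, 0, 0]}, {"delta_pos": [0, 0, 0], "rot": [0, 0, 0]}, {"delta_pos": [0, 0, 0], "rot": [0, 0, 0]}])

```text
t: 6.1
tool_pos: [0.525, 0.0554, 0.1332]
orientation: [-0.468, 0.845, -0.085, 0.246]
force: [-2.4, -2.0, 5.6]
gripper_width: 0.205
grip_force: 28.7
```

```bash
python3 - <<'E'
from goal import *
show(pan(0,0,.049),tool(ang,1))
n=Rw.apply([0,0,1]);print("rotvec total",(-n*(ang-tab)).round(4), "moment",env.get_obs()["moment"])
E
```

```text
t 6.1 pos [0.525  0.0554 0.1332] q [ 0.077 -0.06  -0.939  0.167  0.049 -0.922] F [-2.4 -2.   5.6] w 0.205 grip 28.7
dpos cm [-0.06  0.01 -0.13]
rot [ 0.001  0.003 -0.   ]
rotvec total [ 0.6184  0.1108 -1.0881] moment [-0.37090043  0.6380037  -0.17493996]
```

move_arm(deltas=[{"delta_pos": [0, 0, 0], "rot": [0.062, 0.011, -0.109]}, {"delta_pos": [0, 0, 0], "rot": [0.062, 0.011, -0.109]}, {"delta_pos": [0, 0, 0], "rot": [0.062, 0.011, -0.109]}, {"delta_pos": [0, 0, 0], "rot": [0.062, 0.011, -0.109]}, {"delta_pos": [0, 0, 0], "rot": [0.062, 0.011, -0.109]}])

```text
t: 6.6
tool_pos: [0.5247, 0.0559, 0.133]
orientation: [-0.181, 0.948, -0.003, 0.26]
force: [-4.6, -0.6, 7.8]
gripper_width: 0.205
grip_force: 29.1
```

move_arm(deltas=[{"delta_pos": [0, 0, 0], "rot": [0.062, 0.011, -0.109]}, {"delta_pos": [0, 0, 0], "rot": [0.062, 0.011, -0.109]}, {"delta_pos": [0, 0, 0], "rot": [0.062, 0.011, -0.109]}, {"delta_pos": [0, 0, 0], "rot": [0.062, 0.011, -0.109]}, {"delta_pos": [0, 0, 0], "rot": [0, 0, 0]}])

```text
t: 7.1
tool_pos: [0.5246, 0.0564, 0.133]
orientation: [0.059, 0.964, 0.061, 0.252]
force: [-4.3, 1.4, 7.2]
gripper_width: 0.205
grip_force: 29.0
```

```bash
python3 - <<'E'
from goal import *
show(pan(0,0,.049),tool(tab,1))
print(env.get_obs()["moment"])
E
```

```text
t 7.1 pos [0.5246 0.0564 0.133 ] q [ 0.078 -0.06  -0.939  0.168  0.05   0.215] F [-4.3  1.4  7.2] w 0.205 grip 29.0
dpos cm [-0.02 -0.09 -0.11]
rot [ 0.06   0.012 -0.106]
[0.34458267 0.70790262 0.16567452]
```

move_arm(deltas=[{"delta_pos": [0, 0, 0], "rot": [0.062, 0.011, -0.107]}, {"delta_pos": [0, 0, 0], "rot": [0, 0, 0]}, {"delta_pos": [0, 0, 0], "rot": [0, 0, 0]}])

```text
t: 7.4
tool_pos: [0.5246, 0.0565, 0.133]
orientation: [0.118, 0.959, 0.077, 0.248]
force: [-5.2, 0.5, 6.5]
gripper_width: 0.208
grip_force: 29.0
```

move_arm(deltas=[{"delta_pos": [0, 0, 0], "rot": [0, 0, 0]}, {"delta_pos": [0, 0, 0], "rot": [0, 0, 0]}, {"delta_pos": [0, 0, 0], "rot": [0, 0, 0]}, {"delta_pos": [0, 0, 0], "rot": [0, 0, 0]}, {"delta_pos": [0, 0, 0], "rot": [0, 0, 0]}], hand=0.7)

```text
t: 7.9
tool_pos: [0.5245, 0.0556, 0.1325]
orientation: [0.118, 0.959, 0.076, 0.248]
force: [-0.2, -0.8, 0.7]
gripper_width: 0.699
grip_force: 0.0
```

move_arm(deltas=[{"delta_pos": [-1.0, -0.2, 1.7], "rot": [0, 0, 0]}, {"delta_pos": [-1.5, -0.3, 2.6], "rot": [0, 0, 0]}, {"delta_pos": [-1.5, -0.3, 2.6], "rot": [0, 0, 0]}, {"delta_pos": [-1.5, -0.3, 2.6], "rot": [0, 0, 0]}, {"delta_pos": [-1, 0, 4], "rot": [0, 0, 0]}])

```text
t: 8.4
tool_pos: [0.457, 0.0443, 0.2665]
orientation: [0.118, 0.959, 0.076, 0.246]
force: [1.0, 0.2, -0.2]
gripper_width: 0.703
grip_force: 0.0
```

```bash
python3 - <<'E'
from goal import *
from plant import optics
import cv2
show(pan(0,0,.049),tool(tab,1))
o=[]
for n,(c,r) in {"top":(288,154),"scene":(325,203)}.items():
    d=optics.get_image(n);cv2.imwrite(f"pics/{n}2.png",d["img"]);a=d["img"][r:r+40,c:c+40];o.append(cv2.resize(a,(400,400),interpolation=cv2.INTER_CUBIC))
cv2.imwrite("pics/g2.png",cv2.convertScaleAbs(np.hstack(o),alpha=1.5))
E
```

```text
t 8.4 pos [0.457  0.0443 0.2665] q [ 0.058 -0.369 -0.817  0.605  0.059  0.319] F [ 1.   0.2 -0.2] w 0.703 grip 0.0
dpos cm [  6.74   1.12 -13.46]
rot [ 0.001 -0.003  0.001]
```

View pics/g2.png

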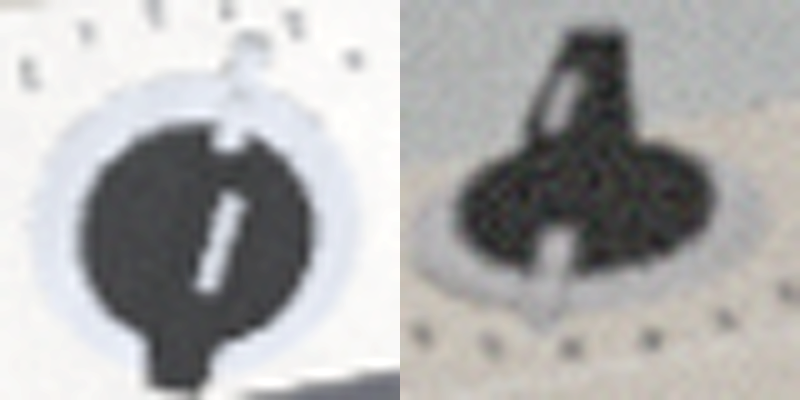

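The pointer now faces the tab: the top half shows the line from (207,292) to (235,197), the blade at (228,138) and the tab at (250,50). I'll check the angle numerically.

```bash
python3 - <<'E'
from goal import *
def back(n,X,Y,w):
    c,r={"top":(288,154),"scene":(325-40,203)}[n];u=np.array([X/10-.5+c,Y/10-.5+r,1]);d=C[n]
    ray=R.from_quat(d["rotation"]).apply(np.linalg.solve(d["intrinsics"],u));P0=pan(0,0,w);nn=Rw.apply([0,0,1])
    P=d["position"]+ray*((P0-d["position"])@nn)/(ray@nn);return Rw.inv().apply(P-P0)[:2]
f=lambda v:np.arctan2(v[1],v[0]).round(3)
a,b=back("top",207,292,.046),back("top",235,197,.046);print("line",a,b,f(b-a),"tab",tab)
t=back("top",256,36,.012);t2=back("top",251,58,.012);print("tab",t,f(t),t2,f(t2))
bl=back("top",228,140,.02);print("blade",bl,f(bl))
k=back("top",197,236,.012);print("skirt c",k,"tab about it",f(t-k))
s=back("scene",540,312,.012);print("scene tab",s,f(s)); s=back("scene",556,238,.02);print("scene blade",s,f(s))
E
```

```text
line [-0.00166509  0.00056212] [ 0.02695442 -0.01248463] -0.428 tab -0.42233956205930495
tab [ 0.06185908 -0.0268065 ] -0.409 [ 0.0552273  -0.02423732] -0.414
blade [ 0.0339753  -0.01331246] -0.373
skirt c [0.00137211 0.00093373] tab about it -0.43
scene tab [ 0.05620273 -0.02652897] -0.441
scene blade [ 0.03122242 -0.01558621] -0.463
```

move_arm(deltas=[{"delta_pos": [0, 0, 2], "rot": [-0.023, 0.129, 0]}, {"delta_pos": [3.2, -3.3, 0], "rot": [-0.023, 0.129, 0]}, {"delta_pos": [3.2, -3.3, 0], "rot": [-0.023, 0.129, 0]}, {"delta_pos": [3.2, -3.3, 0], "rot": [-0.023, 0.129, 0]}, {"delta_pos": [3.3, -3.2, 0], "rot": [0, 0, 0]}], hand=0)

```text
t: 9.0
tool_pos: [0.591, -0.0869, 0.2837]
orientation: [0.122, 0.993, -0.0, -0.003]
force: [1.2, 0.7, -1.3]
gripper_width: -0.002
grip_force: 0.0
```

move_arm(deltas=[{"delta_pos": [0, 0, 0], "rot": [0, 0, 0]}, {"delta_pos": [0, 0, 0], "rot": [0, 0, 0]}, {"delta_pos": [0, 0, 0], "rot": [0, 0, 0]}])

```text
t: 9.3
tool_pos: [0.5874, -0.0854, 0.2875]
orientation: [0.122, 0.993, 0.0, 0.001]
force: [-0.2, 0.6, 0.7]
gripper_width: -0.002
grip_force: 0.0
```

```bash
python3 - <<'E'
from goal import *
show(pad(0,0)+[0,0,.035]);print(R.from_quat(env.get_obs()["orientation"]).as_matrix()[:,2])
pv=np.array([.055,-.1,.115])
for a in np.arange(0,.61,.1):
    P=S(pv-R.from_euler("y",.6-a).apply([.12,0,-.007]));print(a.round(1),P.round(4))
E
```

```text
t 9.3 pos [ 0.5874 -0.0854  0.2875] q [-0.145  0.29  -0.008  1.271  0.     0.1  ] F [-0.2  0.6  0.7] w -0.002 grip 0.0
dpos cm [-0.11 -0.12 -6.4 ]
[ 1.50329913e-03  1.26840567e-04 -9.99998862e-01]
0.0 [ 0.5863 -0.0866  0.1885]
0.1 [ 0.5795 -0.0878  0.1787]
0.2 [ 0.5737 -0.0889  0.1682]
0.3 [ 0.569  -0.0897  0.1571]
0.4 [ 0.5655 -0.0904  0.1457]
0.5 [ 0.563  -0.0908  0.1339]
0.6 [ 0.5617 -0.091   0.122 ]
```

move_arm(deltas=[{"delta_pos": [-0.1, -0.1, -2.5], "rot": [0, 0, 0]}, {"delta_pos": [0, 0, -2.5], "rot": [0, 0, 0]}, {"delta_pos": [0, 0, -1.4], "rot": [0, 0, 0]}, {"delta_pos": [0, 0, -0.6], "rot": [0, 0, 0]}, {"delta_pos": [0, 0, 0], "rot": [0, 0, 0]}])

```text
t: 9.8
tool_pos: [0.5875, -0.0862, 0.2189]
orientation: [0.122, 0.993, 0.0, 0.002]
force: [0.1, 0.5, 2.2]
gripper_width: 0.0
grip_force: 0.5
```

move_arm(deltas=[{"delta_pos": [-0.2, 0, -0.4], "rot": [0, 0, 0]}, {"delta_pos": [-0.3, -0.1, -0.5], "rot": [0, 0, 0]}, {"delta_pos": [-0.3, -0.1, -0.5], "rot": [0, 0, 0]}])

```text
t: 10.1
tool_pos: [0.5804, -0.0883, 0.2059]
orientation: [0.122, 0.993, 0.001, 0.003]
force: [-0.4, 3.1, 5.0]
gripper_width: -0.001
grip_force: 2.5
```

move_arm(deltas=[{"delta_pos": [-0.6, -0.1, -1.0], "rot": [0, 0, 0]}, {"delta_pos": [-0.5, -0.1, -1.1], "rot": [0, 0, 0]}, {"delta_pos": [-0.3, -0.05, -1.1], "rot": [0, 0, 0]}, {"delta_pos": [-0.2, 0, -1.1], "rot": [0, 0, 0]}, {"delta_pos": [-0.1, 0, -0.8], "rot": [0, 0, 0]}])

```text
t: 10.6
tool_pos: [0.561, -0.0915, 0.1511]
orientation: [0.122, 0.993, -0.0, -0.0]
force: [-0.2, -0.5, -0.4]
gripper_width: -0.0
grip_force: 0.0
```

move_arm(deltas=[{"delta_pos": [0, 0, -0.4], "rot": [0, 0, 0]}, {"delta_pos": [0, 0, 0], "rot": [0, 0, 0]}])

```text
t: 10.8
tool_pos: [0.5618, -0.0915, 0.148]
orientation: [0.122, 0.993, -0.0, 0.0]
force: [0.3, 0.1, 1.0]
gripper_width: -0.0
grip_force: 0.0
```

move_arm(deltas=[{"delta_pos": [0, 0, 3], "rot": [0, 0, 0]}, {"delta_pos": [0, 0, 4], "rot": [0, 0, 0]}, {"delta_pos": [-3, 0, 4], "rot": [0, 0, 0]}, {"delta_pos": [-4, 0, 2], "rot": [0, 0, 0]}, {"delta_pos": [-4, 0, 0], "rot": [0, 0, 0]}])

```text
t: 11.3
tool_pos: [0.4535, -0.0919, 0.2823]
orientation: [0.122, 0.993, -0.0, 0.004]
force: [0.2, 0.0, 0.1]
gripper_width: -0.001
grip_force: 0.0
```

```bash
python3 - <<'E'
from goal import *
from plant import optics
import cv2
show()
a=optics.get_image("scene")["img"][190:320,260:410];o=[cv2.resize(a,(400,346),interpolation=2)]
a=optics.get_image("top")["img"][90:220,245:395];o.append(cv2.resize(a,(400,346),interpolation=2))
cv2.imwrite("pics/e.png",cv2.convertScaleAbs(np.hstack(o),alpha=1.5))
E
```

```text
t 11.3 pos [ 0.4535 -0.0919  0.2823] q [-0.2    0.038 -0.321  1.204 -0.     0.045] F [0.2 0.  0.1] w -0.001 grip 0.0
```

View pics/e.png

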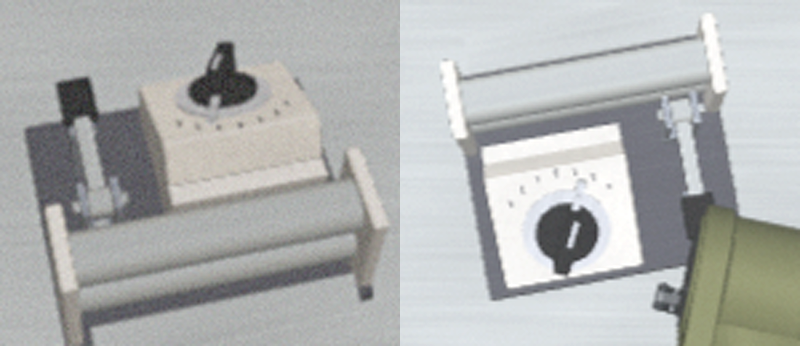

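```bash
python3 - <<'E'
from goal import *
pv=np.array([.055,-.1,.115])
for a in (0,.3,.6):
    print(a,((proj("scene",S(pv-R.from_euler("y",.6-a).apply([.12,0,-.007])))[0]+.5-[260,190])*2.667).round())
E
```

```text
0 [79. 79.]
0.3 [77. 83.]
0.6 [77. 97.]
```

The pad centre sits at about (77,101) in the scene crop. The fit predicts (77,97) for fully down and (79,79) for raised, so the lever is down. The pointer still faces the tab.

```bash
python3 -c "
from plant import env
print(env.job_done())"
```

```text
the job is handed in; nothing more can be done
None
```

The knob's pointer is set to the index tab and released, the lock lever has snapped down and stays down by itself, and the job is handed in; the hand-in returned no verdict.

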